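# Ratchet a sample carrier fast in the bench holder

## Task

The sample carrier stands loose in the bench holder. Flip the orange direction lever on the ratchet head right over to its closing side, then swing the ratchet handle to and fro until the jaw has pushed the carrier against the blue stop and grips it firmly without crushing it, and let go. Work only by the lever and the handle's grip - do not push the jaw or the carrier by hand - and leave the other things on the bench where they are.

Things in the scene. Friction and masses are not known exactly. Their poses are not given: they have to be found in the camera images.
- holder: White bench holder fixed to the bench: base plate 140 mm (its x) by 380 mm (its y, -200 to +180 mm), 15 mm thick, gear housing (100 x 90 mm, top 70 mm up) at its y = +115 mm. Origin on the bench surface, z up, yaw within 0.2 rad of the world's. Jaw closes along its -y; its +x is the far side, -x the robot's side.
- jaw: Blue moving jaw, 100 (x) by 32 (y) by 60 mm tall, on the base plate. Origin on its underside in the plane of its pad's face, which looks to the holder's -y and touches the carrier; axes as the holder's. Starts near its back end, 90 mm travel. The black rubber pad is sprung, 15 N/mm. A firm grip is 12 to 40 N; above 55 N crushes. Gear friction keeps up to about 30 N when the handle is let go.
- stop: Blue fixed stop block, 100 (x) by 25 (y) by 60 mm tall, on the base plate. Origin on its underside in the plane of the face that the carrier is clamped against, which looks to the holder's +y; axes as the holder's.
- carrier: White sample carrier box with grey lid and small black handle strip, 94 (x) by 80 (y, clamped width) by 79 mm tall, about 0.5 kg, standing loose on the base plate between stop and jaw, a few degrees askew. Origin at the centre of its underside, z up.
- pivot (a point): On the handle's upright turning axis, on the top face of the round aluminium ratchet head (90 mm diameter, 12 mm thick, top 102 mm above the bench). Under it a 20-tooth wheel drives the jaw: 18 mm per radian, only on swings in the selected direction; other swings click back freely. Up to 0.31 rad is lost taking up a tooth as each driving swing starts.
- grip (a point): On the axis of the handle's upright round black grip (freely spinning sleeve, 26 mm diameter, 104 to 170 mm above the bench, orange band), 140 mm above the bench, 130 mm from the pivot axis. Below is a flat arm 24 mm wide, top at 102 mm. Moved slowly, a free driving swing takes about 4 to 5 N at the grip, clicking back 1 to 3 N; clamping the carrier adds about 1.3 N per 10 N (about 8 N in all at 28 N).
- handle (a joint): Swing of the handle, rad: 0 with the arm along the holder's +y, growing clockwise from above (grip towards the holder's +x). Stops at -0.6 and +0.6. With the lever to close, growing (clockwise) swings close the jaw and falling ones click back; with the lever to open, the other way round.
- lever_tip (a point): On the top face of the orange direction lever near its end, 126 mm above the bench, 50 mm from the lever's own pin. The lever is a bar 12 mm wide, reaching 58 mm from its pin, 106 to 126 mm above the bench, lying above the ratchet head and pointing away from the grip; pin and lever ride with the handle.
- selector (a joint): Angle of the lever about its pin relative to the handle, rad, growing counter-clockwise from above: 0 points straight away from the grip, -0.25 is fully to open (end towards the holder's -x side), +0.25 fully to close (end towards +x). Starts at open. An over-centre spring snaps it to either side: 1.5 N, 40 mm from the pin, flips it; the handle may swing if pushed on. It flutters 0.07 rad in clicking back.
- spray: White bottle with a red cap, 68 mm diameter, 170 mm tall, bystander; origin at the centre of its underside.
- jar: Clear jar with an orange cap, 72 mm diameter, 100 mm tall, bystander; origin at the centre of its underside.
- carton: Brown carton 70 x 90 x 85 mm tall, bystander; origin at the centre of its underside.
- lever_pivot (a point): On the axis of the upright pin (24 mm boss) that the lever turns on, top face, 126 mm above the bench; it sits on the handle 55 mm from the handle's turning axis, on the side away from the grip.
Not all that is in view belongs to the job. What is shaped like the carrier but pink or purple is not meant.

How it is judged:
By the outcome, as a careful person would: the job done as asked, in the order asked, and still so for the second after the job is handed in, with the robot touching nothing.
It also fails if it takes over 70 s, if anything falls off the work surface, if the arm or the gripper's body presses on something with over 40 N, if the wrist force passes 120 N, or if a joint passes its speed limit or range.

## Robot

A 6-joint arm with a two-finger parallel gripper is mounted at the origin on the work surface. World frame = base frame: x ahead of the robot, y to its left, z up, the work surface at z = 0. Lengths are in m, angles in rad, forces in N, time in s.
With the tool pointing down it reaches from about 0.35 to 0.875 m from the base axis. Payload 15.5 kg.
Tool frame: the origin (TCP) lies at the very end of the fingers, on their centre line; the grasp point (between the pads) lies 19 mm behind it; z points along the fingers, y is the direction in which the jaws open and shut (so a half turn about z gives the same grasp; the last joint's range is limited). The gripper opens to 85 mm and grips with 20 to 120 N. Pads are 22 mm wide; open, the fingers measure 114 mm over their backs; the gripper's body (76 mm by 85 mm) begins 54 mm behind the grasp point. The pads swing forward as they close: fully open they stand 13 mm farther back than shut.
Start: joints at [1.089, 0.494, 1.345, -0, 1.302, -0.096], TCP at [0.235, 0.579, 0.231] pointing down, gripper open.
Joint ranges: [-2.91, 2.91], [-0.82, 2.16], [0.22, 2.67], [-1.22, 4.37], [0.12, 2.79], [-3.08, 3.08]. Speed limits (rad/s): [1.89, 1.89, 2.57, 3.01, 3.01, 3.01].

## Interface

Orientations are given as a unit quaternion [w, x, y, z].
In Python, from workcell import * gives the robot as it stands.
- The arm moves only by the shell command python3 -m jog 'ROWS' [FORCE]. ROWS is a JSON object of lists of equal length, an entry for each row: "linear": the shift along the tool's x, y, z in m, a list of three; "angular": the turn, a rotation vector about the tool's x, y, z in degrees, a list of three; "fingers": the opening in per cent of the stroke, from 0 (shut) to 100 (fully open). A call has exactly 10 rows; each row shifts and turns the pose as measured when the row begins, along the tool's axes as they then stand; what a row does not reach is not made up. A row lasts 1/12 s, in which the tool goes at most 41.7 mm and 7.16 degrees, less where a joint would pass 70% of its speed; a pose out of reach is approached as far as the arm can. A call with a gripper value outside its range is refused whole. The fingers move at their own pace and stop on an object; FORCE is the grip in N (left out, the last holds). Time passes only in rows, so rows that do not move let the fingers close, or fill a call up. It gives the time, the measured TCP pose, the force and the opening at its end, in the units of the state.
- state(): the state, without advancing time (a new reading comes with each control period).
- read_camera(name): name is "side" or "top" or "wrist"; returns a dict with "pixels" (420x560x3 uint8, red, green, blue), "mtx" (3x3 intrinsics, pixels), "pose" (4x4, takes a point from camera to world coordinates); the wrist camera has in their place "tool_from_camera" (4x4, takes a point from camera to tool coordinates, whose origin is the TCP and whose axes are the flange's). Camera axes: x right, y up, looking along -z (the intrinsics and any distortion apply to the point x, -y, -z); pixel columns grow to the right and rows downward; lengths in m; the calibration is good to about 2 mm. A picture is of the moment at which its call begins: read the wrist's pose just before it. There is no depth.
- finish_job(): hands the job in, once; it reports no verdict.
The state is a dict: "t": time; "joint_pos": joint angles; "dq": joint speeds; "joint_torque": joint torques, N m; "tool_pos": TCP position; "eef_rot": TCP orientation; "contact_force": force on the tool from outside, world axes, zero at the start; "moment": the same for the moment, N m; "width": finger opening in m.
Only numpy, scipy, OpenCV 4.12 (cv2) and the standard library are available. Lean on these libraries where they do the work, as an engineer would, in place of code of your own. Each camera call takes 0.05 s, during which the arm holds its last target.

## Working session

There is one attempt and no reset: what is moved stays moved. The work goes in short steps, Python scripts to look and compute and a shell command to move; the robot and the scene stay as the last step left them, time stands still between calls to the robot, and variables do not carry over. Pictures are saved under pics/ and viewed, and the job is handed in when it is done.

```bash
mkdir -p pics; ls
python3 - <<'E'
from workcell import *
import cv2
s=state();print(s)
for n in ("side","top","wrist"):
    c=read_camera(n);cv2.imwrite(f"pics/{n}0.png",c["pixels"][:,:,::-1]);print(n,c["mtx"],c.get("pose",c.get("tool_from_camera")),[k for k in c])
E
```

```text
pics
{'t': 0.0, 'joint_pos': array([ 1.08949020e+00,  4.94223827e-01,  1.34614468e+00, -2.29404853e-05,
        1.30251409e+00, -9.54863370e-02]), 'dq': array([-0.00022094,  0.00093569, -0.00134899,  0.00173785, -0.00086602,
       -0.00020994]), 'joint_torque': array([ 5.52351354e-03, -8.82133269e+01, -3.83875537e+01,  4.28130916e-04,
        9.70639667e-03,  3.45610324e-06]), 'tool_pos': array([0.23502145, 0.57872519, 0.2306704 ]), 'eef_rot': array([-1.72838357e-04,  1.91712591e-01,  9.81450898e-01, -6.21480135e-04]), 'contact_force': array([0.56447647, 0.41766461, 0.12231939]), 'moment': array([-0.02367076, -0.03316146, -0.00353601]), 'width': 0.08544870912819288}
side [[381.60237822   0.         282.0548909 ]
 [  0.         381.60237822 210.004068  ]
 [  0.           0.           1.        ]] [[ 0.98820052  0.10448678 -0.1119922   0.46748305]
 [-0.15123868  0.55002957 -0.82133692 -0.80260786]
 [-0.02421983  0.82858312  0.55934195  0.64599719]
 [ 0.          0.          0.          1.        ]] ['pixels', 'mtx', 'pose']
top [[541.69854359   0.         283.45888926]
 [  0.         541.69854359 224.06826595]
 [  0.           0.           1.        ]] [[ 0.01451772  0.98783985 -0.15479556  0.33424403]
 [-0.99987654  0.01341164 -0.00818743  0.0179943 ]
 [-0.0060118   0.15489531  0.9879126   1.67073265]
 [ 0.          0.          0.          1.        ]] ['pixels', 'mtx', 'pose']
wrist [[300.86882238   0.         277.87636137]
 [  0.         300.86882238 214.37503652]
 [  0.           0.           1.        ]] [[ 3.60099124e-04  9.57434515e-01  2.88650341e-01  7.24235685e-02]
 [ 9.99999557e-01 -9.36504134e-05 -9.36894186e-04  3.08725271e-04]
 [-8.69982608e-04  2.88650550e-01 -9.57434125e-01 -1.41199145e-01]
 [ 0.00000000e+00  0.00000000e+00  0.00000000e+00  1.00000000e+00]] ['pixels', 'mtx', 'tool_from_camera']
```

View pics/top0.png

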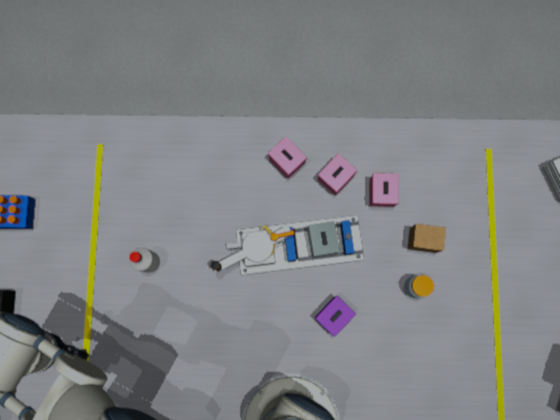

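View pics/side0.png

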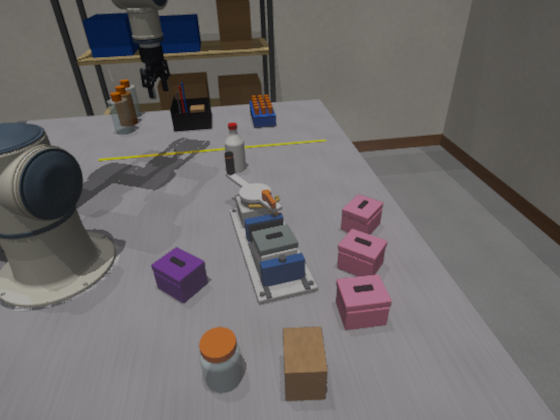

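View pics/wrist0.png

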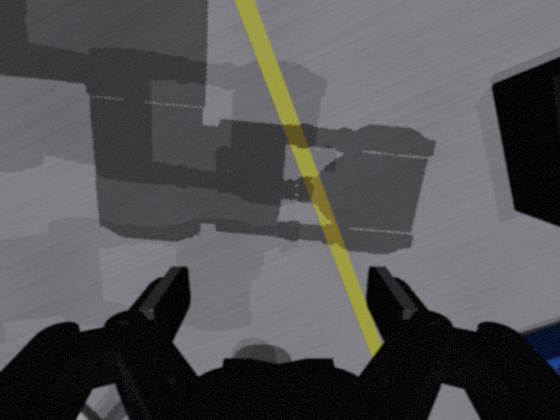

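```bash
cat > h.py <<'E'
from workcell import *
import cv2, numpy as np
def ray(c,u,v,T=None):
    T=c["pose"] if T is None else T
    K=c["mtx"]; d=np.array([(u-K[0,2])/K[0,0],-(v-K[1,2])/K[1,1],-1.])
    return T[:3,3],T[:3,:3]@d
def onz(c,u,v,z,T=None):
    o,d=ray(c,u,v,T); return o+d*(z-o[2])/d[2]
def proj(c,p,T=None):
    T=c["pose"] if T is None else T
    q=T[:3,:3].T@(np.asarray(p)-T[:3,3]); K=c["mtx"]
    return K[0,0]*q[0]/-q[2]+K[0,2], K[1,1]*-q[1]/-q[2]+K[1,2]
def tri(rays):
    A=np.zeros((3,3));b=np.zeros(3)
    for o,d in rays:
        d=d/np.linalg.norm(d);P=np.eye(3)-np.outer(d,d);A+=P;b+=P@o
    x=np.linalg.solve(A,b)
    return x,[np.linalg.norm((np.eye(3)-np.outer(d,d)/(d@d))@(x-o)) for o,d in rays]
def crop(c,x0,y0,x1,y1,s,name):
    im=c["pixels"][y0:y1,x0:x1,::-1]; cv2.imwrite("pics/"+name,cv2.resize(im,None,fx=s,fy=s,interpolation=cv2.INTER_CUBIC))
E
python3 - <<'E'
from h import *
t=read_camera("top");crop(t,200,205,375,285,4.5,"top0c.png")
s=read_camera("side");crop(s,205,140,325,300,3.7,"side0c.png")
for n,c in(("top",t),("side",s)):
    h=cv2.cvtColor(c["pixels"],cv2.COLOR_RGB2HSV)
    m=cv2.inRange(h,(8,130,120),(25,255,255))
    k,l,st,ce=cv2.connectedComponentsWithStats(m)
    print(n,[(st[i].tolist(),ce[i].round(1).tolist()) for i in range(1,k) if st[i,4]>8])
    m=cv2.inRange(h,(100,100,40),(130,255,255))
    k,l,st,ce=cv2.connectedComponentsWithStats(m)
    print(n,"blue",[(st[i].tolist(),ce[i].round(1).tolist()) for i in range(1,k) if st[i,4]>30])
E
```

```text
top [([0, 196, 3, 7, 18], [0.9, 198.8]), ([10, 196, 7, 7, 35], [13.1, 199.0]), ([0, 207, 3, 5, 10], [0.6, 208.7]), ([9, 206, 7, 7, 34], [12.0, 208.9]), ([8, 216, 7, 7, 36], [11.1, 218.8]), ([265, 226, 29, 15, 120], [278.7, 234.1]), ([413, 275, 21, 21, 349], [422.6, 285.4])]
top blue [([0, 195, 35, 34, 738], [19.9, 213.4]), ([340, 221, 14, 34, 289], [346.6, 237.2]), ([285, 236, 12, 25, 230], [290.7, 248.1])]
side [([120, 79, 9, 3, 20], [124.0, 80.2]), ([115, 85, 10, 3, 22], [119.7, 86.1]), ([110, 92, 10, 4, 25], [114.7, 93.1]), ([252, 95, 7, 14, 45], [254.7, 101.9]), ([258, 95, 7, 10, 37], [260.7, 99.5]), ([264, 95, 8, 13, 41], [267.7, 100.7]), ([261, 106, 5, 2, 9], [262.8, 106.6]), ([262, 190, 17, 14, 86], [269.3, 195.9]), ([249, 204, 12, 3, 26], [254.5, 205.4]), ([199, 327, 37, 31, 877], [217.2, 342.3])]
side blue [([83, 13, 56, 44, 1878], [109.6, 35.0]), ([159, 15, 42, 38, 1387], [179.7, 33.5]), ([181, 82, 7, 31, 58], [184.0, 98.7]), ([249, 101, 27, 26, 334], [262.2, 117.5]), ([245, 214, 38, 11, 197], [261.4, 218.8]), ([260, 254, 44, 15, 298], [281.2, 261.0])]
```

View pics/top0c.png

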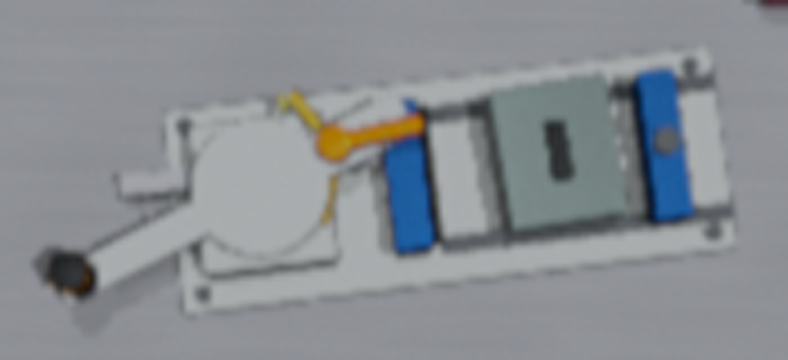

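View pics/side0c.png

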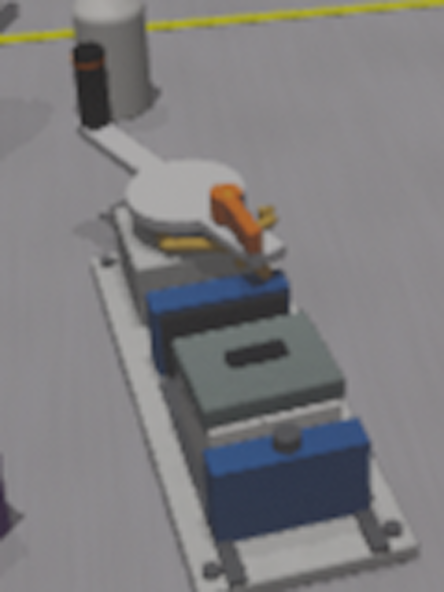

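The top crop shows the grip at about (215,265) px, head (258,247), lever pin (274,236), and lever end (292,233). The orange bar on the head is the lever; the yellow parts beside it are the gear teeth and pawl. The jaw is at (291,248), the grey-lidded carrier at (324,240) and the stop at (347,237). The pink and purple boxes are not meant.

Run:
```python
from h import *
t=read_camera("top");s=read_camera("side")
f=4.5
P=lambda u,v:(200+u/f,205+v/f)
hd=onz(t,*P(262,187),.102);pin=onz(t,*P(333,141),.126);end=onz(t,*P(422,125),.126)
gr=onz(t,*P(70,270),.165)
print("head",hd,"pin",pin,"end",end,"grip",gr)
print(np.linalg.norm((gr-hd)[:2]),np.linalg.norm((pin-hd)[:2]),np.linalg.norm((end-pin)[:2]))
# holder corners of base plate z=.015
C=[onz(t,*P(*q),.015)[:2] for q in((165,113),(708,47),(735,244),(188,314))]
C=np.array(C);print(C, [np.linalg.norm(C[i]-C[(i+1)%4]) for i in range(4)])
yax=(C[0]-C[1])+(C[3]-C[2]);yax/=np.linalg.norm(yax)
print("yaw",np.arctan2(-yax[0],yax[1]))
xax=np.array([yax[1],-yax[0]])
o=C.mean(0)+yax*.01
print("origin",o)
for n,p in(("head",hd),("grip",gr),("pin",pin),("end",end)):
    d=p[:2]-o;print(n,d@xax,d@yax)
r=(gr-hd)[:2];print("handle",np.arctan2(r@xax,r@yax))
r=(hd-pin)[:2];print("handle via pin",np.arctan2(r@xax,r@yax))
r=(pin-end)[:2];print("lever rel hol",np.arctan2(r@xax,r@yax))
for n,q,z in(("jawface front top",(432,180),.06),("stopface",(640,150),.06),("carr c",(558,153),.079),("carr tl",(487,92),.079),("tr",(606,77),.079),("br",(625,215),.079),("bl",(510,232),.079)):
    d=onz(t,*P(*q),z)[:2]-o;print(n,d@xax,d@yax)
# side check grip top
def S(u,v): return 205+u/3.7,140+v/3.7
print(tri([ray(t,*P(70,270)),ray(s,*S(89,46))]), tri([ray(t,*P(333,141)),ray(s,*S(226,190))]))
print(proj(t,np.r_[0,0,0]))
for u,v,z in((142,260,.15),(422,286,.1),(428,237,.085)):print(onz(t,u,v,z))
```

```text
head [0.5127455  0.10354789 0.102     ] pin [0.54020873 0.05748567 0.126     ] end [0.5513129  0.00072262 0.126     ] grip [0.45232643 0.21774777 0.165     ]
0.1291978182187605 0.053627950322241574 0.05783897102233744
[[ 0.57281742  0.17602744]
 [ 0.62383802 -0.19681973]
 [ 0.48812178 -0.21426811]
 [ 0.43538555  0.15658644]] [np.float64(0.3763218142941797), np.float64(0.1368332711344967), np.float64(0.37458538625370685), np.float64(0.13880011242476437)]
yaw 0.13861930175650744
origin [ 0.52865893 -0.00971441]
head -0.00011068275927866522 0.11437471276448649
grip -0.04417052913025425 0.23582760968446081
pin 0.020724431580798997 0.06495958283244341
end 0.02387880709267146 0.007206691268012722
handle -0.34800836559402665
handle via pin -0.39901642954737604
lever rel hol -0.05456427098264331
jawface front top -0.004482731522198516 0.0032767915742464454
stopface -0.0017876203303816979 -0.13664772273546508
carr c 0.0007519831457443569 -0.08062831177266798
carr tl 0.04682818874970153 -0.03961014476266063
tr 0.04696789573748382 -0.11894280670199202
br -0.045275187425512745 -0.11862257760895711
bl -0.046979727795858586 -0.04241527335260018
(array([0.45445414, 0.21713891, 0.17077106]), [np.float64(0.0025756191745089536), np.float64(0.002575619174508991)]) (array([0.54206779, 0.05751439, 0.12458496]), [np.float64(0.0016557910672448087), np.float64(0.0016557910672446918)])
(np.float64(291.31463526788644), np.float64(423.7203233892616))
[0.4646766  0.42755214 0.15      ]
[ 0.4053135  -0.37044326  0.1       ]
[ 0.54991944 -0.39540335  0.085     ]
```

```bash
cat >> h.py <<'E'
from scipy.spatial.transform import Rotation as R
O=np.array([.5287,-.0097]);YAW=.1386
XH=np.array([np.cos(YAW),np.sin(YAW)]);YH=np.array([-np.sin(YAW),np.cos(YAW)])
def w(x,y,z): return np.r_[O+x*XH+y*YH,z]
def hol(p): d=np.asarray(p)[:2]-O; return np.round(np.r_[d@XH,d@YH,p[2]],4)
def rot(s):
    q=s["eef_rot"];return R.from_quat([q[1],q[2],q[3],q[0]])
def rep(tgt=None,s=None):
    s=s or state();r=rot(s);M=r.as_matrix()
    print("t%.2f"%s["t"],"hol",hol(s["tool_pos"]),"width %.3f"%s["width"])
    f=s["contact_force"];print("F hol",np.round([f[:2]@XH,f[:2]@YH,f[2]],2))
    G=np.c_[np.r_[YH,0],np.r_[XH,0],[0,0,-1]]
    print("rotvec deg in tool to G",np.degrees((r.inv()*R.from_matrix(G)).as_rotvec()).round(2))
    if tgt is not None: print("tool shift mm",(M.T@(np.asarray(tgt)-s["tool_pos"])*1000).round(1), "in G axes",(G.T@(np.asarray(tgt)-s["tool_pos"])*1000).round(1))
E
python3 -c "
from h import *
rep(w(-.02,.025,.2));print(rot(state()).as_matrix().round(3))"
```

```text
t0.35 hol [-0.2094  0.6236  0.2311] width 0.085
F hol [ 0.3  -0.19 -0.84]
rotvec deg in tool to G [-2.000e-02  0.000e+00  5.995e+01]
tool shift mm [-463.7 -423.3   31.2] in G axes [-598.6  189.4   31.1]
[[-0.926  0.376 -0.   ]
 [ 0.376  0.926 -0.   ]
 [ 0.    -0.    -1.   ]]
```

```bash
python3 -m jog '{"linear":[[-0.038,-0.008,0],[-0.038,-0.008,0],[-0.038,-0.008,0],[-0.038,-0.008,0],[-0.038,-0.008,0],[-0.038,-0.008,0],[-0.038,-0.008,0],[-0.038,-0.008,0],[-0.038,-0.008,0],[-0.038,-0.008,0]],"angular":[[0,0,6],[0,0,6],[0,0,6],[0,0,6],[0,0,6],[0,0,6],[0,0,6],[0,0,6],[0,0,6],[0,0,6]],"fingers":[0,0,0,0,0,0,0,0,0,0]}' 30; python3 -c "
from h import *
rep(w(-.02,.025,.2))"
```

```text
t: 1.18
tool_pos: [0.4167, 0.2472, 0.2298]
eef_rot: [-0.0, 0.67, 0.742, 0.003]
contact_force: [0.8, 0.2, -0.1]
width: 0.0001
t1.18 hol [-0.0755  0.27    0.2298] width 0.000
F hol [ 0.81  0.13 -0.13]
rotvec deg in tool to G [ 0.22 -0.21 -2.07]
tool shift mm [-242.9   64.2   29.1] in G axes [-245.    55.5   29.8]
```

```bash
python3 -m jog '{"linear":[[-0.032,0.008,0],[-0.032,0.008,0],[-0.032,0.008,0],[-0.032,0.008,0],[-0.032,0.008,0],[-0.032,0.006,0],[-0.032,0.005,0],[-0.022,0.005,0],[-0.010,0,0],[0,0,0]],"angular":[[0,0,-1],[0,0,-1],[0,0,0],[0,0,0],[0,0,0],[0,0,0],[0,0,0],[0,0,0],[0,0,0],[0,0,0]],"fingers":[0,0,0,0,0,0,0,0,0,0]}' 30
python3 - <<'E'
from h import *
rep(w(-.02,.025,.11))
s=state();c=read_camera("wrist");cv2.imwrite("pics/w1.png",c["pixels"][:,:,::-1])
E
```

```text
t: 2.02
tool_pos: [0.5054, -0.0201, 0.2306]
eef_rot: [0.002, 0.662, 0.749, 0.003]
contact_force: [0.1, -0.1, 0.2]
width: 0.0
t2.02 hol [-0.0246 -0.0071  0.2306] width 0.000
F hol [ 0.1  -0.09  0.24]
rotvec deg in tool to G [ 0.4  -0.1  -0.86]
tool shift mm [ 32.    3.2 120.7] in G axes [ 32.1   4.6 120.6]
```

View pics/w1.png

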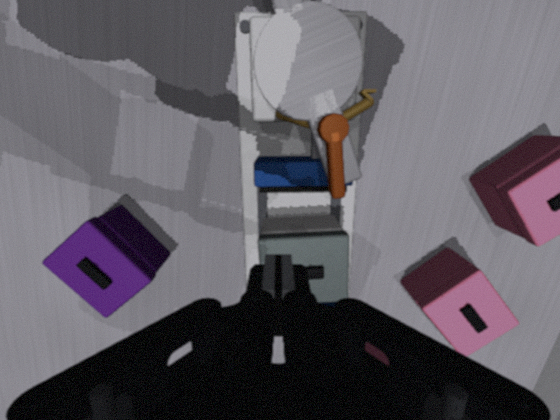

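The wrist view shows the lever pin at (333,128), its end at (338,195) and head centre at (308,62). The lever lies on the -x side of the flat tail beneath it, so it is set to open.

```bash
python3 - <<'E'
from h import *
s=state();c=read_camera("wrist")
T=np.eye(4);T[:3,:3]=rot(s).as_matrix();T[:3,3]=s["tool_pos"];T=T@c["tool_from_camera"]
for n,u,v,z in(("pin",333,128,.126),("end",338,196,.126),("head",308,62,.102)):
    print(n,hol(onz(c,u,v,z,T)))
E
python3 -m jog '{"linear":[[0.018,0.001,0.014],[0.012,0.001,0.018],[0.002,0,0.018],[0,0,0.018],[0,0,0.018],[0,0,0.018],[0,0,0.012],[0,0,0.004],[0,0,0],[0,0,0]],"angular":[[0,0,-1],[0,0,0],[0,0,0],[0,0,0],[0,0,0],[0,0,0],[0,0,0],[0,0,0],[0,0,0],[0,0,0]],"fingers":[0,0,0,0,0,0,0,0,0,0]}' 30
python3 - <<'E'
from h import *
rep(w(-.02,.025,.11))
c=read_camera("top");crop(c,200,205,375,285,4.5,"t2.png")
E
```

```text
pin [0.0217 0.0635 0.126 ]
end [0.028  0.0086 0.126 ]
head [0.0038 0.1152 0.102 ]
t: 2.95
tool_pos: [0.4993, 0.0301, 0.1082]
eef_rot: [0.001, 0.65, 0.76, 0.005]
contact_force: [-0.5, -0.8, 0.2]
width: 0.0
t2.95 hol [-0.0236  0.0435  0.1082] width 0.000
F hol [-0.56 -0.7   0.23]
rotvec deg in tool to G [ 0.49 -0.24  1.02]
tool shift mm [-18.6   3.3  -1.9] in G axes [-18.5   3.6  -1.8]
```

View pics/t2.png

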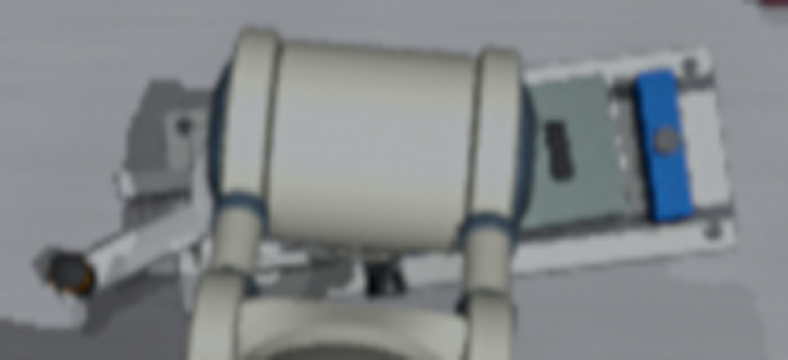

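```bash
python3 -m jog '{"linear":[[-0.008,0,-0.001],[-0.008,0,0],[-0.004,0,0],[0,0.004,0],[0,0.005,0],[0,0.005,0],[0,0.005,0],[0,0.005,0],[0,0.005,0],[0,0,0]],"angular":[[0,0,1],[0,0,0],[0,0,0],[0,0,0],[0,0,0],[0,0,0],[0,0,0],[0,0,0],[0,0,0],[0,0,0]],"fingers":[0,0,0,0,0,0,0,0,0,0]}' 30
python3 - <<'E'
from h import *
rep(w(.03,.025,.11))
c=read_camera("wrist");crop(c,180,0,460,210,2.8,"w3.png")
E
```

```text
t: 3.83
tool_pos: [0.5351, 0.0122, 0.1127]
eef_rot: [0.002, 0.657, 0.754, 0.005]
contact_force: [-2.9, -2.1, 2.6]
width: -0.0001
t3.83 hol [0.0094 0.0208 0.1127] width -0.000
F hol [-3.17 -1.64  2.65]
rotvec deg in tool to G [ 0.65 -0.21 -0.15]
tool shift mm [ 4.2 20.5  3. ] in G axes [ 4.2 20.6  2.7]
```

View pics/w3.png

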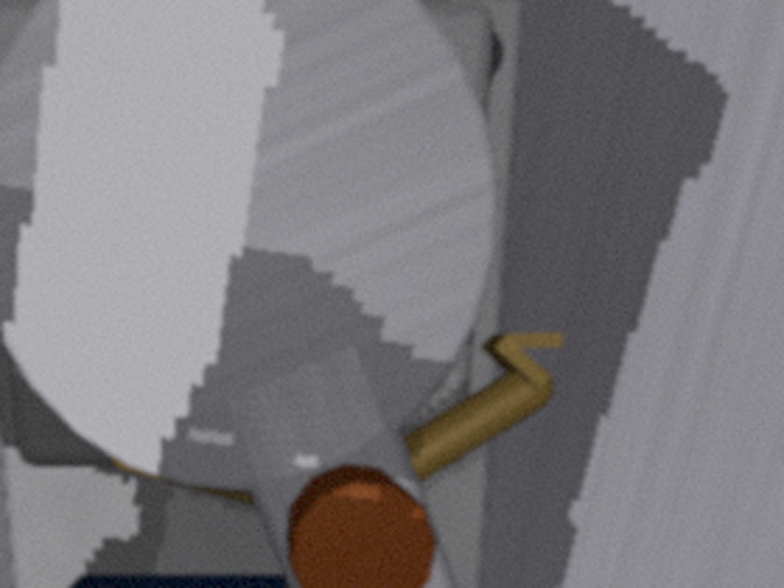

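The crop shows the lever boss still in place, with about 3 N of contact. I'll keep pushing.

```bash
python3 -m jog '{"linear":[[0.001,0.003,0],[0.001,0.003,0],[0.001,0.003,0],[0,0.003,0],[0,0.003,0],[0,0.003,0],[0,0.003,0],[0,0.002,0],[0,0,0],[0,0,0]],"angular":[[0,0,0],[0,0,0],[0,0,0],[0,0,0],[0,0,0],[0,0,0],[0,0,0],[0,0,0],[0,0,0],[0,0,0]],"fingers":[0,0,0,0,0,0,0,0,0,0]}' 30
python3 - <<'E'
from h import *
rep(w(.03,.025,.11))
c=read_camera("wrist");crop(c,180,60,460,270,2.8,"w4.png")
E
```

```text
t: 4.72
tool_pos: [0.5487, 0.0185, 0.1106]
eef_rot: [-0.005, 0.656, 0.755, -0.003]
contact_force: [-1.7, -3.8, 2.0]
width: 0.0
t4.72 hol [0.0237 0.0252 0.1106] width 0.000
F hol [-2.22 -3.52  1.99]
rotvec deg in tool to G [-0.65 -0.22  0.04]
tool shift mm [-0.2  6.3  0.6] in G axes [-0.2  6.3  0.6]
```

View pics/w4.png

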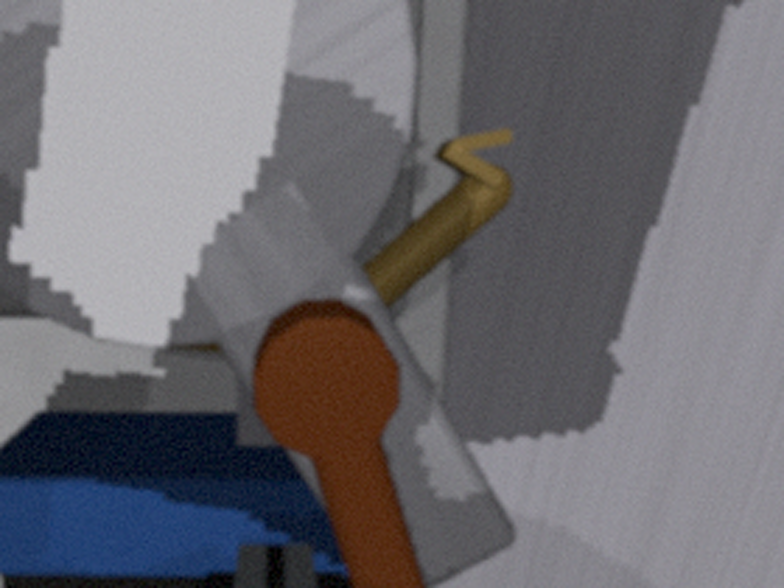

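The handle swung counter-clockwise to near its stop, and the lever is still on the open side of the tail. I'll push further along its arc.

```bash
python3 -m jog '{"linear":[[0.001,0.003,0],[0.001,0.003,0],[0.001,0.003,0],[0.001,0.003,0],[0.001,0.003,0],[0.001,0.003,0],[0.001,0.003,0],[0,0.002,0],[0,0,0],[0,0,0]],"angular":[[0,0,0],[0,0,0],[0,0,0],[0,0,0],[0,0,0],[0,0,0],[0,0,0],[0,0,0],[0,0,0],[0,0,0]],"fingers":[0,0,0,0,0,0,0,0,0,0]}' 30
python3 - <<'E'
from h import *
rep(w(.03,.025,.11))
c=read_camera("wrist");crop(c,180,60,460,270,2.8,"w5.png")
E
```

```text
t: 5.6
tool_pos: [0.5672, 0.028, 0.1093]
eef_rot: [-0.008, 0.656, 0.755, -0.008]
contact_force: [-4.1, -5.3, 6.4]
width: 0.0003
t5.60 hol [0.0433 0.032  0.1093] width 0.000
F hol [-4.78 -4.64  6.41]
rotvec deg in tool to G [-1.34 -0.12  0.12]
tool shift mm [ -7.  -13.4  -0.4] in G axes [ -7.  -13.3  -0.7]
```

View pics/w5.png

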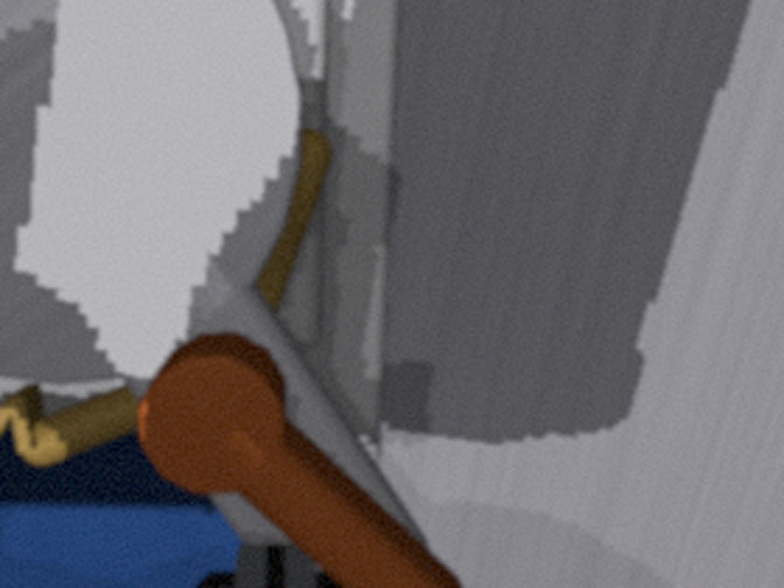

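The pawl jumped to the other side and the lever now lies past the tail's centre line, so it has flipped. I'll back off, rise and check.

```bash
python3 -m jog '{"linear":[[-0.002,-0.01,0],[-0.004,-0.012,-0.006],[-0.004,-0.01,-0.02],[0,0,-0.03],[0.02,0,-0.03],[0.03,0,-0.02],[0.03,-0.01,0],[0.03,-0.01,0],[0.03,-0.01,0],[0,0,0]],"angular":[[0,0,0],[-1,0,0],[0,0,0],[0,0,0],[0,0,0],[0,0,0],[0,0,0],[0,0,0],[0,0,0],[0,0,0]],"fingers":[0,0,0,100,100,100,100,100,100,100]}' 30
python3 - <<'E'
from h import *
rep(w(-.06,.235,.19))
s=state();c=read_camera("wrist");cv2.imwrite("pics/w6.png",c["pixels"][:,:,::-1])
t=read_camera("top");crop(t,200,205,375,285,4.5,"t6.png")
E
```

```text
t: 6.48
tool_pos: [0.4842, 0.1514, 0.2215]
eef_rot: [-0.002, 0.658, 0.753, 0.002]
contact_force: [-0.6, -0.4, 0.8]
width: 0.0831
t6.48 hol [-0.0218  0.1657  0.2215] width 0.083
F hol [-0.63 -0.32  0.76]
rotvec deg in tool to G [ 0.   -0.31 -0.16]
tool shift mm [ 69.1 -38.4  31.9] in G axes [ 69.3 -38.2  31.5]
```

View pics/w6.png

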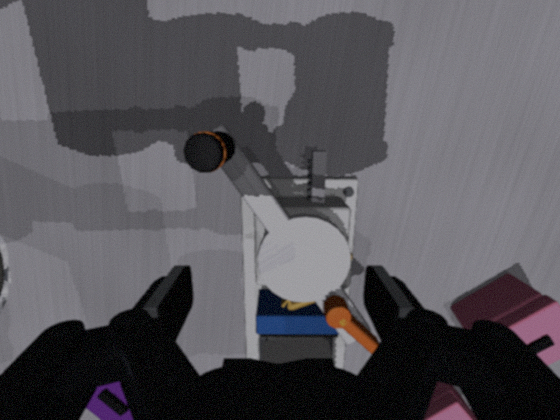

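View pics/t6.png

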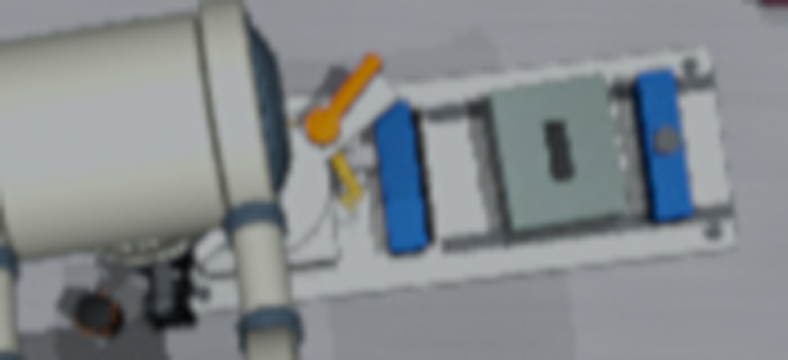

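The top view shows the lever pin at crop (323,126) and the end at (375,62), so the lever is over to the +x (closing) side. The grip top is at (204,151) in the wrist view.

Run:
```python
from h import *
t=read_camera("top");s=state();c=read_camera("wrist")
T=np.eye(4);T[:3,:3]=rot(s).as_matrix();T[:3,3]=s["tool_pos"];T=T@c["tool_from_camera"]
f=4.5;P=lambda u,v:(200+u/f,205+v/f)
pin=hol(onz(t,*P(323,126),.126));end=hol(onz(t,*P(376,61),.126))
print(pin,end,"phi",np.arctan2(*(pin-end)[:2]))
g=hol(onz(c,203,151,.170,T));h=hol(onz(c,304,258,.102,T));print("grip top",g,"head",h)
for a in(g,pin*[-1,1,1]+[0,0,0]): pass
print("theta", np.arctan2(g[0],g[1]-.1145), np.hypot(g[0],g[1]-.1145), np.arctan2(-pin[0],.1145-pin[1]))
for th in(-.6,-.55):print(th,.13*np.sin(th),.1145+.13*np.cos(th))
```

```text
[0.0311 0.0701 0.126 ] [0.0687 0.0313 0.126 ] phi -0.769692648566309
grip top [-0.0654  0.2191  0.17  ] head [0.006  0.1141 0.102 ]
theta -0.5587711661753473 0.12336255509675534 -0.6110282161557336
-0.6 -0.0734035215413546 0.22179362993825819
-0.55 -0.0679493397609857 0.22532818786773573
```

```bash
python3 -m jog '{"linear":[[0.018,-0.016,0],[0.018,-0.016,0],[0.014,-0.012,0],[0.002,-0.002,0],[0,0,0.02],[0,0,0.02],[0,0,0],[0,0,0],[0,0,0],[0,0,0]],"angular":[[0,0,0],[0,0,0],[0,0,0],[0,0,0],[0,0,0],[0,0,0],[0,0,0],[0,0,0],[0,0,0],[0,0,0]],"fingers":[100,100,100,100,100,100,100,100,100,100]}' 30
python3 - <<'E'
from h import *
rep(w(-.071,.221,.121))
s=state();c=read_camera("wrist");cv2.imwrite("pics/w7.png",c["pixels"][:,:,::-1])
T=np.eye(4);T[:3,:3]=rot(s).as_matrix();T[:3,3]=s["tool_pos"];T=T@c["tool_from_camera"]
print(proj(c,s["tool_pos"],T), proj(c,w(-.072,.2215,.17),T))
E
```

```text
t: 7.52
tool_pos: [0.4398, 0.1863, 0.1807]
eef_rot: [0.0, 0.663, 0.749, 0.002]
contact_force: [0.1, -0.4, -0.7]
width: 0.0852
t7.52 hol [-0.0609  0.2064  0.1807] width 0.085
F hol [-0.   -0.44 -0.68]
rotvec deg in tool to G [ 0.19 -0.16 -1.02]
tool shift mm [ 14.3 -10.5  59.7] in G axes [ 14.6 -10.1  59.7]
(np.float64(275.5220337769471), np.float64(271.18088717006674)) (np.float64(254.547831796325), np.float64(236.93338094037063))
```

View pics/w7.png

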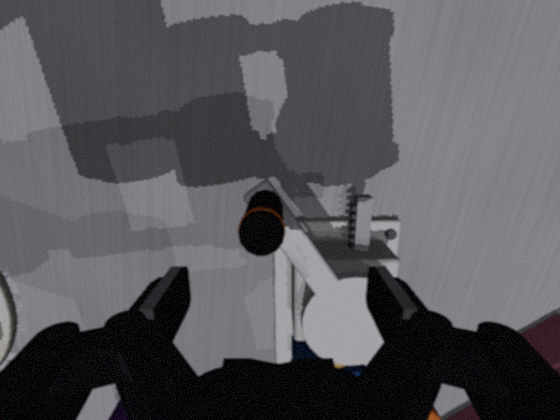

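The grip's top is at (262,233), against a predicted (255,237), which agrees within 3 mm. Descending onto it.

```bash
python3 -m jog '{"linear":[[0.01,-0.005,0],[0.0055,-0.0025,0.004],[0,0,0.018],[0,0,0.018],[0,0,0.018],[0,0,0.003],[0,0,0],[0,0,0],[0,0,0],[0,0,0]],"angular":[[0,0,-1],[0,0,0],[0,0,0],[0,0,0],[0,0,0],[0,0,0],[0,0,0],[0,0,0],[0,0,0],[0,0,0]],"fingers":[100,100,100,100,100,100,0,0,0,0]}' 30
python3 - <<'E'
from h import *
rep(w(-.071,.221,.121))
E
```

```text
t: 8.4
tool_pos: [0.4315, 0.2061, 0.1226]
eef_rot: [0.002, 0.655, 0.756, 0.006]
contact_force: [0.8, -0.7, 0.6]
width: 0.039
t8.40 hol [-0.0665  0.2272  0.1226] width 0.039
F hol [ 0.67 -0.85  0.56]
rotvec deg in tool to G [ 0.73 -0.28  0.23]
tool shift mm [-6.1 -4.6  1.5] in G axes [-6.2 -4.5  1.6]
```

```bash
python3 -m jog '{"linear":[[-0.004,0,0],[0,0,0],[0,0,0],[0,0,0],[0,0,0],[0,0,0],[0,0,0],[0,0,0],[0,0,0],[0,0,0]],"angular":[[-0.7,0,0],[0,0,0],[0,0,0],[0,0,0],[0,0,0],[0,0,0],[0,0,0],[0,0,0],[0,0,0],[0,0,0]],"fingers":[0,0,0,0,0,0,0,0,0,0]}' 30
python3 - <<'E'
from h import *
rep(w(-.071,.221,.121))
c=read_camera("wrist");crop(c,150,100,430,310,2.8,"w8.png")
E
```

```text
t: 9.23
tool_pos: [0.4307, 0.2014, 0.1235]
eef_rot: [0.006, 0.655, 0.755, 0.012]
contact_force: [0.1, 2.5, -7.9]
width: 0.0256
t9.23 hol [-0.0678  0.2227  0.1235] width 0.026
F hol [ 0.4   2.46 -7.91]
rotvec deg in tool to G [ 1.49 -0.34  0.18]
tool shift mm [-1.7 -3.2  2.4] in G axes [-1.7 -3.2  2.5]
```

View pics/w8.png

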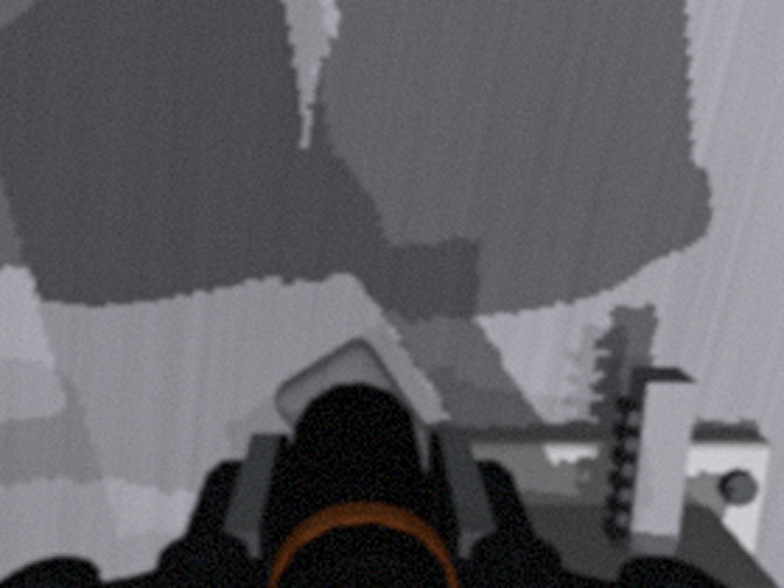

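```bash
python3 -m jog '{"linear":[[0.0037,0.0064,0],[0.0034,0.0066,0],[0.003,0.0068,0],[0.0026,0.0069,0],[0.0022,0.0071,0],[0.0018,0.0072,0],[0.0014,0.0073,0],[0.001,0.0073,0],[0.0006,0.0074,0],[0.0002,0.0074,0]],"angular":[[0.5,0,0],[0.5,0,0],[0.3,0,0],[0,0,0],[0,0,0],[0,0,0],[0,0,0],[0,0,0],[0,0,0],[0,0,0]],"fingers":[0,0,0,0,0,0,0,0,0,0]}' 30
cat >> h.py <<'E'
def th(s=None):
    s=s or state();p=hol(s["tool_pos"]);f=s["contact_force"];x,y=p[0],p[1]-.1145
    t=np.arctan2(x,y);F=np.array([f[:2]@XH,f[:2]@YH])
    print("theta %.3f R %.4f  Ftan(on tool, + = cw) %.2f Frad %.2f Fz %.2f"%(t,np.hypot(x,y),F@[np.cos(t),-np.sin(t)],F@[np.sin(t),np.cos(t)],f[2]))
E
python3 -c "
from h import *
rep();th()"
```

```text
t: 10.12
tool_pos: [0.5009, 0.2328, 0.1234]
eef_rot: [-0.003, 0.654, 0.756, -0.003]
contact_force: [-5.5, -8.3, -4.5]
width: 0.0252
t10.12 hol [0.006  0.244  0.1234] width 0.025
F hol [-6.57 -7.44 -4.55]
rotvec deg in tool to G [-0.53 -0.05  0.32]
theta 0.046 R 0.1296  Ftan(on tool, + = cw) -6.22 Frad -7.74 Fz -4.55
```

```bash
python3 -m jog '{"linear":[[-0.0008,0.0074,0],[-0.0010,0.0074,0],[-0.0014,0.0073,0],[-0.0018,0.0072,0],[-0.0022,0.0071,0],[-0.0026,0.0069,0],[-0.003,0.0068,0],[-0.0034,0.0066,0],[-0.0035,0.006,0],[0,0,0]],"angular":[[-0.3,0,0],[0,0,0],[0,0,0],[0,0,0],[0,0,0],[0,0,0],[0,0,0],[0,0,0],[0,0,0],[0,0,0]],"fingers":[0,0,0,0,0,0,0,0,0,0]}' 30
python3 - <<'E'
from h import *
rep();th()
t=read_camera("top");crop(t,200,205,375,285,4.5,"t9.png")
t=read_camera("side");crop(t,205,140,325,300,3.7,"s9.png")
E
```

```text
t: 10.95
tool_pos: [0.5712, 0.2211, 0.1233]
eef_rot: [-0.003, 0.653, 0.757, -0.009]
contact_force: [-5.4, -7.1, -0.4]
width: 0.0254
t10.95 hol [0.074  0.2227 0.1233] width 0.025
F hol [-6.28 -6.27 -0.44]
rotvec deg in tool to G [-0.97  0.38  0.45]
theta 0.600 R 0.1311  Ftan(on tool, + = cw) -1.64 Frad -8.73 Fz -0.44
```

View pics/t9.png

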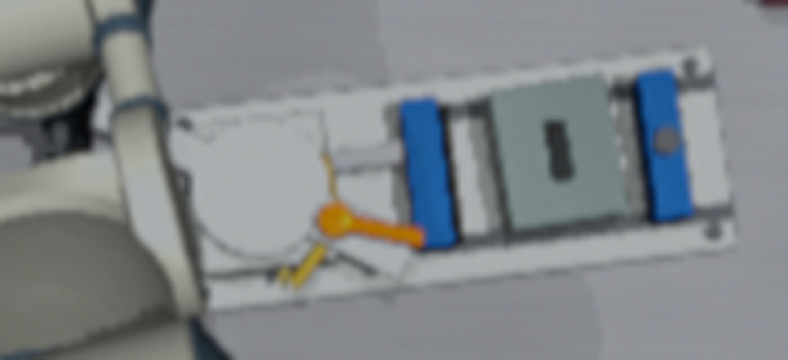

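View pics/s9.png

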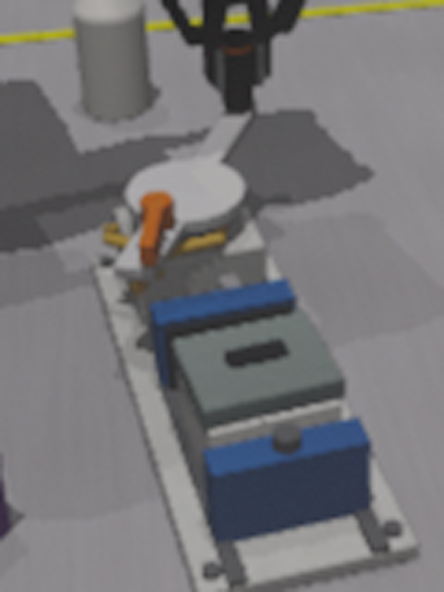

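```bash
python3 -m jog '{"linear":[[0.0030,-0.0064,0],[0.0031,-0.0066,0],[0.0028,-0.0068,0],[0.0025,-0.0069,0],[0.0022,-0.0071,0],[0.0018,-0.0072,0],[0.0014,-0.0073,0],[0.001,-0.0073,0],[0.0005,-0.0074,0],[0.0,-0.0074,0]],"angular":[[-0.5,0,0],[-0.3,0,0],[0,0,0],[0,0,0],[0,0,0],[0,0,0],[0,0,0],[0,0,0],[0,0,0],[0,0,0]],"fingers":[0,0,0,0,0,0,0,0,0,0]}' 30; python3 -c "
from h import *
rep();th()"
```

```text
t: 11.88
tool_pos: [0.4977, 0.2319, 0.1235]
eef_rot: [0.003, 0.653, 0.757, -0.001]
contact_force: [1.8, 2.4, -8.7]
width: 0.0255
t11.88 hol [0.0027 0.2436 0.1235] width 0.025
F hol [ 2.12  2.13 -8.73]
rotvec deg in tool to G [0.15 0.32 0.46]
theta 0.021 R 0.1291  Ftan(on tool, + = cw) 2.07 Frad 2.17 Fz -8.73
```

```bash
python3 -m jog '{"linear":[[-0.0002,-0.0074,0],[-0.0006,-0.0074,0],[-0.001,-0.0073,0],[-0.0014,-0.0073,0],[-0.0018,-0.0072,0],[-0.0022,-0.0071,0],[-0.0026,-0.0069,0],[-0.003,-0.0068,0],[-0.0033,-0.0066,0],[-0.0034,-0.0062,0]],"angular":[[0,0,0],[0,0,0],[0,0,0],[0,0,0],[0,0,0],[0,0,0],[0,0,0],[0,0,0],[0,0,0],[0,0,0]],"fingers":[0,0,0,0,0,0,0,0,0,0]}' 30; python3 -c "
from h import *
rep();th()"
```

```text
t: 12.72
tool_pos: [0.4278, 0.1984, 0.1241]
eef_rot: [0.007, 0.653, 0.757, 0.002]
contact_force: [42.7, 18.1, -27.1]
width: 0.0253
t12.72 hol [-0.0711  0.22    0.1241] width 0.025
F hol [ 44.76  12.01 -27.11]
rotvec deg in tool to G [0.64 0.46 0.49]
theta -0.593 R 0.1272  Ftan(on tool, + = cw) 43.83 Frad -15.05 Fz -27.11
```

That ran into the handle's end stop, with 44 N at the wrist. I'll end swings at about ±0.5 from here.

```bash
python3 -m jog '{"linear":[[0.0035,0.0064,0],[0.0034,0.0066,0],[0.003,0.0068,0],[0.0026,0.0069,0],[0.0022,0.0071,0],[0.0018,0.0072,0],[0.0014,0.0073,0],[0.001,0.0073,0],[0.0006,0.0074,0],[0.0002,0.0074,0]],"angular":[[0,0,0],[0,0,0],[0,0,0],[0,0,0],[0,0,0],[0,0,0],[0,0,0],[0,0,0],[0,0,0],[0,0,0]],"fingers":[0,0,0,0,0,0,0,0,0,0]}' 30;python3 -c "
from h import *
rep();th()"; python3 -m jog '{"linear":[[-0.0006,0.0074,0],[-0.0010,0.0074,0],[-0.0014,0.0073,0],[-0.0018,0.0072,0],[-0.0022,0.0071,0],[-0.0026,0.0069,0],[-0.003,0.0068,0],[-0.0034,0.0060,0],[-0.001,0.002,0],[0,0,0]],"angular":[[0,0,0],[0,0,0],[0,0,0],[0,0,0],[0,0,0],[0,0,0],[0,0,0],[0,0,0],[0,0,0],[0,0,0]],"fingers":[0,0,0,0,0,0,0,0,0,0]}' 30
cat >> h.py <<'E'
def jaw(c=None,name=None):
    c=c or read_camera("top")
    h=cv2.cvtColor(c["pixels"],cv2.COLOR_RGB2HSV)
    m=cv2.inRange(h,(100,100,40),(130,255,255));m[:, :270]=0;m[:,365:]=0
    k,l,st,ce=cv2.connectedComponentsWithStats(m)
    for i in range(1,k):
        if st[i,4]>60: print("blue",st[i].tolist(),hol(onz(c,*ce[i],.06)))
    g=cv2.inRange(h,(60,15,60),(100,90,200));g[:,:270]=0;g[:,365:]=0;g[:200]=0;g[290:]=0
    g=cv2.morphologyEx(g,cv2.MORPH_OPEN,np.ones((3,3)))
    k,l,st,ce=cv2.connectedComponentsWithStats(g)
    for i in range(1,k):
        if st[i,4]>300:
            r=cv2.minAreaRect(np.argwhere(l==i)[:,::-1].astype(np.float32)); print("lid",st[i].tolist(),hol(onz(c,*r[0],.079)),r[1],r[2])
    if name: crop(c,200,205,375,285,4.5,name)
E
python3 -c "
from h import *
rep();th();jaw(name='t10.png')"
```

```text
t: 13.55
tool_pos: [0.4934, 0.2301, 0.1242]
eef_rot: [0.004, 0.653, 0.757, -0.001]
contact_force: [-1.9, 0.2, -5.3]
width: 0.0249
t13.55 hol [-0.0018  0.2424  0.1242] width 0.025
F hol [-1.89  0.44 -5.32]
rotvec deg in tool to G [0.16 0.43 0.51]
theta -0.014 R 0.1279  Ftan(on tool, + = cw) -1.89 Frad 0.47 Fz -5.32
t: 14.38
tool_pos: [0.5595, 0.2247, 0.1241]
eef_rot: [0.001, 0.653, 0.757, -0.001]
contact_force: [-5.0, 1.5, -0.1]
width: 0.0249
t14.38 hol [0.0629 0.2279 0.1241] width 0.025
F hol [-4.7   2.18 -0.07]
rotvec deg in tool to G [-0.04  0.17  0.5 ]
theta 0.506 R 0.1297  Ftan(on tool, + = cw) -5.17 Frad -0.37 Fz -0.07
blue [340, 221, 14, 34, 289] [-1.000e-04 -1.502e-01  6.000e-02]
blue [292, 227, 13, 33, 312] [ 0.0009 -0.0031  0.06  ]
lid [308, 222, 32, 35, 855] [ 0.0009 -0.0792  0.079 ] (32.715396881103516, 27.619029998779297) 80.53767395019531
```

View pics/t10.png

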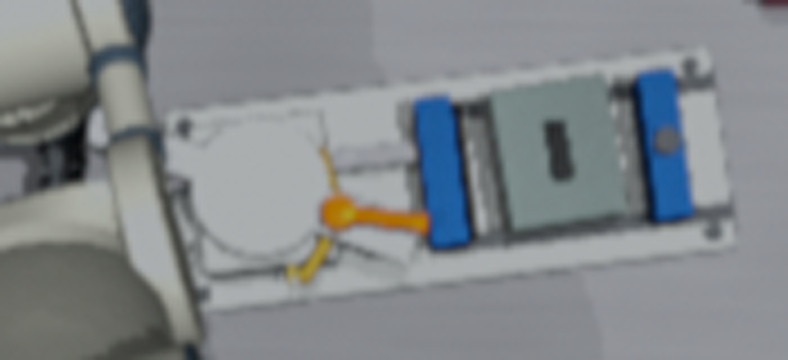

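```bash
python3 -m jog '{"linear":[[0.0033,-0.0066,0],[0.0031,-0.0068,0],[0.0028,-0.0069,0],[0.0024,-0.0070,0],[0.0020,-0.0071,0],[0.0016,-0.0072,0],[0.0012,-0.0073,0],[0.0008,-0.0073,0],[0.0004,-0.0074,0],[0.0,-0.0074,0]],"angular":[[0,0,0],[0,0,0],[0,0,0],[0,0,0],[0,0,0],[0,0,0],[0,0,0],[0,0,0],[0,0,0],[0,0,0]],"fingers":[0,0,0,0,0,0,0,0,0,0]}' 30; python3 -c "
from h import *
rep();th()";  python3 -m jog '{"linear":[[-0.0006,-0.0074,0],[-0.0010,-0.0074,0],[-0.0014,-0.0073,0],[-0.0018,-0.0072,0],[-0.0022,-0.0071,0],[-0.0026,-0.0069,0],[-0.003,-0.0068,0],[-0.001,-0.002,0],[0,0,0],[0,0,0]],"angular":[[0,0,0],[0,0,0],[0,0,0],[0,0,0],[0,0,0],[0,0,0],[0,0,0],[0,0,0],[0,0,0],[0,0,0]],"fingers":[0,0,0,0,0,0,0,0,0,0]}' 30; python3 -c "
from h import *
rep();th()"
```

```text
t: 15.27
tool_pos: [0.482, 0.2279, 0.1242]
eef_rot: [0.006, 0.652, 0.758, -0.002]
contact_force: [6.9, -14.6, -8.3]
width: 0.0249
t15.27 hol [-0.0135  0.2418  0.1242] width 0.025
F hol [  4.85 -15.42  -8.27]
rotvec deg in tool to G [0.26 0.72 0.63]
theta -0.106 R 0.1280  Ftan(on tool, + = cw) 3.20 Frad -15.84 Fz -8.27
t: 16.1
tool_pos: [0.4296, 0.1991, 0.1243]
eef_rot: [0.015, 0.65, 0.76, -0.002]
contact_force: [7.0, -5.1, -13.2]
width: 0.0254
t16.10 hol [-0.0693  0.2205  0.1243] width 0.025
F hol [  6.22  -6.05 -13.21]
rotvec deg in tool to G [0.94 1.47 0.94]
theta -0.579 R 0.1266  Ftan(on tool, + = cw) 1.89 Frad -8.47 Fz -13.21
```

```bash
sed -i 's/x,y=p\[0\],p\[1\]-.1145/x,y=p[0]-.0036,p[1]-.1133/' h.py; python3 -m jog '{"linear":[[0.0037,0.0064,0],[0.0036,0.0066,0],[0.0032,0.0068,0],[0.0028,0.0069,0],[0.0024,0.0071,0],[0.0020,0.0072,0],[0.0016,0.0073,0],[0.0012,0.0073,0],[0.0008,0.0074,0],[0.0004,0.0074,0]],"angular":[[0.4,0.5,0.3],[0.3,0.4,0.3],[0,0.2,0],[0,0,0],[0,0,0],[0,0,0],[0,0,0],[0,0,0],[0,0,0],[0,0,0]],"fingers":[0,0,0,0,0,0,0,0,0,0]}' 30;python3 -c "
from h import *
rep();th()"
```

```text
t: 16.93
tool_pos: [0.4841, 0.2281, 0.1242]
eef_rot: [0.002, 0.653, 0.757, -0.008]
contact_force: [-5.5, -1.6, -0.9]
width: 0.0254
t16.93 hol [-0.0113  0.2417  0.1242] width 0.025
F hol [-5.7  -0.82 -0.92]
rotvec deg in tool to G [-0.51  0.77  0.54]
theta -0.116 R 0.1293  Ftan(on tool, + = cw) -5.76 Frad -0.16 Fz -0.92
```

```bash
python3 -m jog '{"linear":[[0.0008,0.0074,0],[0.0004,0.0074,0],[0,0.0074,0],[-0.0006,0.0074,0],[-0.001,0.0073,0],[-0.0014,0.0072,0],[-0.0018,0.0072,0],[-0.0022,0.0071,0],[-0.0027,0.0069,0],[-0.003,0.0067,0]],"angular":[[0,0.3,0.2],[0,0.3,0.2],[0,0,0],[0,0,0],[0,0,0],[0,0,0],[0,0,0],[0,0,0],[0,0,0],[0,0,0]],"fingers":[0,0,0,0,0,0,0,0,0,0]}' 30;python3 -c "
from h import *
rep();th();jaw(name='t11.png')"
```

```text
t: 17.77
tool_pos: [0.5452, 0.2288, 0.1242]
eef_rot: [-0.005, 0.654, 0.757, -0.009]
contact_force: [-5.9, 3.7, -2.8]
width: 0.025
t17.77 hol [0.0493 0.2339 0.1242] width 0.025
F hol [-5.36  4.44 -2.84]
rotvec deg in tool to G [-1.15  0.23  0.42]
theta 0.362 R 0.1290  Ftan(on tool, + = cw) -6.58 Frad 2.26 Fz -2.84
blue [340, 221, 14, 33, 289] [ 0.0002 -0.1503  0.06  ]
blue [296, 226, 14, 34, 325] [ 0.0004 -0.0179  0.06  ]
lid [308, 222, 32, 35, 858] [ 0.0005 -0.0794  0.079 ] (33.1116828918457, 27.671602249145508) 80.13418579101562
```

View pics/t11.png

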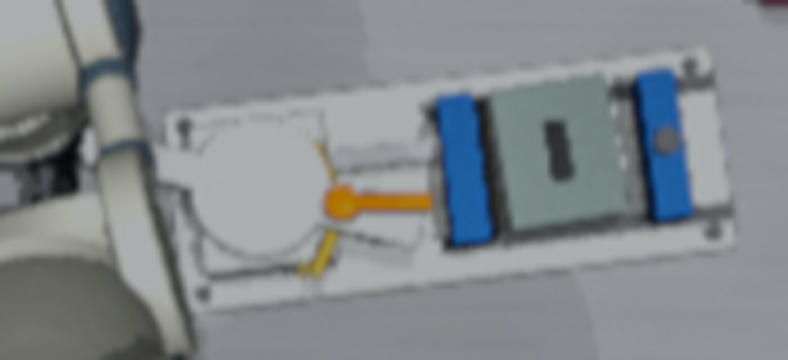

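```bash
python3 -m jog '{"linear":[[-0.003,0.0067,0],[-0.0033,0.0065,0],[-0.0018,0.003,0],[0,0,0],[0.0033,-0.0066,0],[0.0034,-0.0068,0],[0.003,-0.0069,0],[0.0026,-0.0070,0],[0.0022,-0.0071,0],[0.0018,-0.0072,0]],"angular":[[-0.4,0,0.1],[-0.4,0,0.1],[-0.2,0,0],[0,0,0],[0,0,0],[0,0,0],[0,0,0],[0,0,0],[0,0,0],[0,0,0]],"fingers":[0,0,0,0,0,0,0,0,0,0]}' 30; python3 -c "
from h import *
rep();th();jaw()"
```

```text
t: 18.65
tool_pos: [0.5112, 0.2323, 0.1242]
eef_rot: [0.002, 0.654, 0.756, -0.004]
contact_force: [3.2, -13.6, -4.3]
width: 0.025
t18.65 hol [0.0161 0.2421 0.1242] width 0.025
F hol [  1.3  -13.94  -4.29]
rotvec deg in tool to G [-0.2   0.55  0.35]
theta 0.097 R 0.1294  Ftan(on tool, + = cw) 2.64 Frad -13.75 Fz -4.29
blue [340, 221, 14, 33, 289] [ 0.0002 -0.1503  0.06  ]
blue [297, 226, 14, 34, 327] [ 0.0006 -0.0201  0.06  ]
lid [309, 222, 31, 35, 857] [-0.0002 -0.0799  0.079 ] (33.30052947998047, 27.446325302124023) 81.25383758544922
```

```bash
python3 -m jog '{"linear":[[-0.0003,-0.0074,0],[0,-0.0074,0],[-0.0004,-0.0073,0],[-0.0009,-0.0073,0],[-0.0013,-0.0072,0],[-0.0018,-0.0072,0],[-0.0022,-0.0071,0],[-0.0026,-0.007,0],[-0.003,-0.0068,0],[-0.0015,-0.003,0]],"angular":[[0,0.3,0.1],[0,0.2,0.1],[0,0,0.1],[0,0,0],[0,0,0],[0,0,0],[0,0,0],[0,0,0],[0,0,0],[0,0,0]],"fingers":[0,0,0,0,0,0,0,0,0,0]}' 30; python3 -c "
from h import *
rep();th()"
```

```text
t: 19.53
tool_pos: [0.4365, 0.2052, 0.1243]
eef_rot: [0.003, 0.655, 0.756, -0.003]
contact_force: [7.4, -6.2, -14.8]
width: 0.0248
t19.53 hol [-0.0617  0.2256  0.1243] width 0.025
F hol [  6.48  -7.12 -14.77]
rotvec deg in tool to G [0.01 0.45 0.24]
theta -0.527 R 0.1299  Ftan(on tool, + = cw) 2.02 Frad -9.42 Fz -14.77
```

```bash
python3 -m jog '{"linear":[[0.0033,0.0066,0],[0.0031,0.0068,0],[0.0028,0.0069,0],[0.0025,0.0070,0],[0.0021,0.0071,0],[0.0018,0.0072,0],[0.0014,0.0073,0],[0.001,0.0073,0],[0.0006,0.0074,0],[0.0002,0.0074,0]],"angular":[[0,0,0],[0,0.2,0.2],[0,0.2,0],[0,0,0],[0,0,0],[0,0,0],[0,0,0],[0,0,0],[0,0,0],[0,0,0]],"fingers":[0,0,0,0,0,0,0,0,0,0]}' 30;python3 -c "
from h import *
rep();th();jaw()"
```

```text
t: 20.37
tool_pos: [0.4882, 0.2291, 0.1242]
eef_rot: [-0.003, 0.656, 0.755, -0.01]
contact_force: [-6.2, 0.3, 0.1]
width: 0.0248
t20.37 hol [-0.0071  0.2421  0.1242] width 0.025
F hol [-6.09  1.12  0.11]
rotvec deg in tool to G [-1.06  0.48  0.1 ]
theta -0.083 R 0.1292  Ftan(on tool, + = cw) -5.98 Frad 1.62 Fz 0.11
blue [340, 221, 14, 34, 290] [ 1.000e-04 -1.501e-01  6.000e-02]
blue [299, 226, 14, 34, 326] [ 0.0002 -0.0269  0.06  ]
lid [311, 222, 31, 35, 854] [-0.0006 -0.0856  0.079 ] (32.62113571166992, 27.411672592163086) 82.87498474121094
```

```bash
python3 -m jog '{"linear":[[0.0006,0.0074,0],[0.0002,0.0074,0],[-0.0002,0.0074,0],[-0.0006,0.0074,0],[-0.001,0.0073,0],[-0.0014,0.0072,0],[-0.0018,0.0072,0],[-0.0023,0.0071,0],[-0.001,0.003,0],[0,0,0]],"angular":[[-0.4,0.3,0],[-0.4,0.2,0],[-0.2,0,0],[0,0,0],[0,0,0],[0,0,0],[0,0,0],[0,0,0],[0,0,0],[0,0,0]],"fingers":[0,0,0,0,0,0,0,0,0,0]}' 30;python3 -c "
from h import *
rep();th();jaw(name='t12.png')"
```

```text
t: 21.25
tool_pos: [0.5379, 0.2303, 0.1242]
eef_rot: [-0.005, 0.655, 0.755, -0.005]
contact_force: [-1.1, 0.6, -3.9]
width: 0.0254
t21.25 hol [0.0423 0.2365 0.1242] width 0.025
F hol [-1.06  0.73 -3.86]
rotvec deg in tool to G [-0.85 -0.02  0.19]
theta 0.304 R 0.1291  Ftan(on tool, + = cw) -1.23 Frad 0.38 Fz -3.86
blue [341, 221, 13, 33, 288] [ 1.000e-04 -1.503e-01  6.000e-02]
blue [302, 225, 13, 34, 328] [ 0.0005 -0.034   0.06  ]
lid [313, 222, 31, 35, 856] [-0.0009 -0.0927  0.079 ] (32.621131896972656, 27.535709381103516) 82.87498474121094
```

View pics/t12.png

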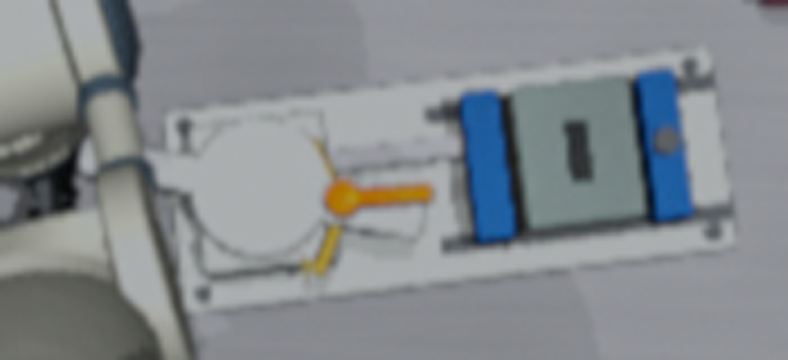

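The carrier is straightening, with about 5 mm still to the stop. I'll swing back and do the last part as one fresh slow swing.

```bash
python3 -m jog '{"linear":[[0.002,-0.0071,0],[0.0018,-0.0072,0],[0.0014,-0.0073,0],[0.001,-0.0073,0],[0.0006,-0.0074,0],[0.0001,-0.0074,0],[-0.0003,-0.0074,0],[-0.0007,-0.0074,0],[-0.0011,-0.0073,0],[-0.0015,-0.0072,0]],"angular":[[-0.4,0,0.1],[-0.3,0,0.1],[0,0,0],[0,0,0],[0,0,0],[0,0,0],[0,0,0],[0,0,0],[0,0,0],[0,0,0]],"fingers":[0,0,0,0,0,0,0,0,0,0]}' 30; python3 -c "
from h import *
rep();th()"
```

```text
t: 22.13
tool_pos: [0.4559, 0.2179, 0.1244]
eef_rot: [0.004, 0.656, 0.755, -0.003]
contact_force: [9.8, -15.5, -11.1]
width: 0.0252
t22.13 hol [-0.0407  0.2355  0.1244] width 0.025
F hol [  7.57 -16.67 -11.09]
rotvec deg in tool to G [0.02 0.55 0.14]
theta -0.348 R 0.1300  Ftan(on tool, + = cw) 1.44 Frad -18.25 Fz -11.09
```

```bash
python3 -m jog '{"linear":[[-0.0036,-0.0068,0],[-0.0032,-0.0068,0],[-0.0015,-0.003,0],[0,0,0],[0.0028,0.006,0],[0.0028,0.006,0],[0.0022,0.006,0],[0.002,0.006,0],[0.0018,0.006,0],[0,0,0]],"angular":[[0,0.2,0.1],[0,0.2,0],[0,0,0],[0,0,0],[0,0,0],[0,0,0],[0,0,0],[0,0,0],[0,0,0],[0,0,0]],"fingers":[0,0,0,0,0,0,0,0,0,0]}' 30; python3 -c "
from h import *
rep();th();jaw()"
```

```text
t: 22.97
tool_pos: [0.4611, 0.2202, 0.1243]
eef_rot: [0.0, 0.656, 0.755, -0.004]
contact_force: [0.7, -4.8, -0.7]
width: 0.0254
t22.97 hol [-0.0352  0.237   0.1243] width 0.025
F hol [ 0.04 -4.82 -0.66]
rotvec deg in tool to G [-0.27  0.3   0.14]
theta -0.304 R 0.1296  Ftan(on tool, + = cw) -1.40 Frad -4.61 Fz -0.66
blue [341, 221, 13, 33, 284] [-0.     -0.1505  0.06  ]
blue [302, 225, 14, 34, 328] [ 0.0006 -0.0344  0.06  ]
lid [313, 222, 31, 35, 864] [-0.0021 -0.0931  0.079 ] (33.3653450012207, 27.535709381103516) 82.87498474121094
```

```bash
python3 -m jog '{"linear":[[0.001,0.004,0],[0.001,0.004,0],[0.001,0.004,0],[0.0008,0.004,0],[0.0007,0.004,0],[0.0006,0.004,0],[0.0005,0.004,0],[0.0004,0.004,0],[0,0.002,0],[0,0.002,0]],"angular":[[0,0.1,0],[0,0.1,0],[0,0,0],[0,0,0],[0,0,0],[0,0,0],[0,0,0],[0,0,0],[0,0,0],[0,0,0]],"fingers":[0,0,0,0,0,0,0,0,0,0]}' 30; python3 -c "
from h import *
rep();th();jaw()"
```

```text
t: 23.85
tool_pos: [0.4903, 0.2297, 0.1242]
eef_rot: [-0.004, 0.655, 0.756, -0.007]
contact_force: [-6.9, -2.1, 0.6]
width: 0.0253
t23.85 hol [-0.0049  0.2424  0.1242] width 0.025
F hol [-7.17 -1.12  0.57]
rotvec deg in tool to G [-0.89  0.2   0.22]
theta -0.066 R 0.1294  Ftan(on tool, + = cw) -7.23 Frad -0.65 Fz 0.57
blue [341, 221, 13, 34, 259] [ 0.0002 -0.1517  0.06  ]
blue [303, 225, 14, 34, 328] [ 0.0003 -0.0386  0.06  ]
lid [315, 222, 30, 35, 841] [-0.0009 -0.0964  0.079 ] (32.62113571166992, 26.791501998901367) 82.87498474121094
```

```bash
python3 -m jog '{"linear":[[0,0.0015,0],[0,0.0015,0],[0,0.0015,0],[0,0.0015,0],[0,0.0015,0],[0,0.0015,0],[0,0.0015,0],[0,0.0015,0],[0,0.0015,0],[0,0.0015,0]],"angular":[[-0.4,0.1,0.1],[-0.3,0,0],[0,0,0],[0,0,0],[0,0,0],[0,0,0],[0,0,0],[0,0,0],[0,0,0],[0,0,0]],"fingers":[0,0,0,0,0,0,0,0,0,0]}' 30; python3 -c "
from h import *
rep();th();jaw(name='t13.png')"
```

```text
t: 24.73
tool_pos: [0.4983, 0.2311, 0.1243]
eef_rot: [-0.004, 0.655, 0.755, -0.006]
contact_force: [-6.7, -3.4, 1.0]
width: 0.0253
t24.73 hol [0.0031 0.2427 0.1243] width 0.025
F hol [-7.1  -2.4   1.05]
rotvec deg in tool to G [-0.84  0.11  0.18]
theta -0.004 R 0.1294  Ftan(on tool, + = cw) -7.11 Frad -2.37 Fz 1.05
blue [342, 221, 12, 34, 254] [-1.00e-04 -1.52e-01  6.00e-02]
blue [304, 225, 13, 34, 331] [ 0.0002 -0.0396  0.06  ]
lid [315, 222, 30, 35, 838] [-0.0021 -0.0972  0.079 ] (33.541961669921875, 26.686983108520508) 82.56858825683594
```

View pics/t13.png

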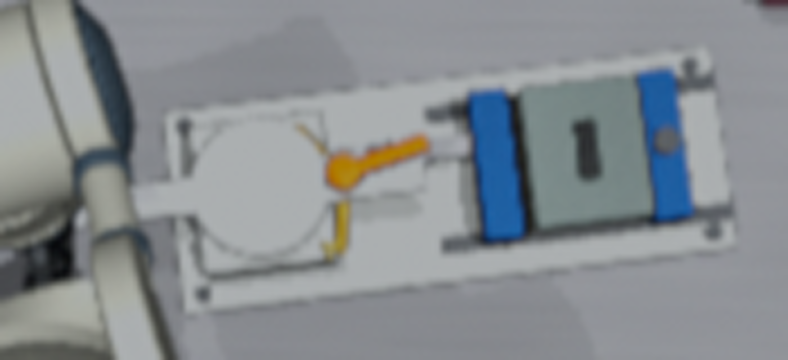

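```bash
python3 -m jog '{"linear":[[0,0.0015,0],[0,0.0015,0],[0,0.0015,0],[0,0.0015,0],[0,0.0015,0],[0,0.0015,0],[0,0,0],[0,0,0],[0,0,0],[0,0,0]],"angular":[[-0.4,0,0.1],[-0.3,0,0],[0,0,0],[0,0,0],[0,0,0],[0,0,0],[0,0,0],[0,0,0],[0,0,0],[0,0,0]],"fingers":[0,0,0,0,0,0,0,0,0,0]}' 30; python3 -c "
from h import *
rep();th();jaw()
c=read_camera('side');crop(c,205,190,325,300,5,'s14.png');th()"
```

```text
t: 25.62
tool_pos: [0.5021, 0.2316, 0.1243]
eef_rot: [-0.003, 0.656, 0.755, -0.005]
contact_force: [-1.8, -3.0, -2.0]
width: 0.025
t25.62 hol [0.007  0.2426 0.1243] width 0.025
F hol [-2.16 -2.74 -2.03]
rotvec deg in tool to G [-0.6   0.14  0.13]
theta 0.026 R 0.1293  Ftan(on tool, + = cw) -2.08 Frad -2.80 Fz -2.03
blue [342, 221, 12, 34, 249] [ 1.000e-04 -1.522e-01  6.000e-02]
blue [304, 225, 14, 34, 332] [ 0.0002 -0.0401  0.06  ]
lid [315, 222, 30, 35, 832] [-0.0026 -0.0975  0.079 ] (33.737449645996094, 26.543432235717773) 82.87498474121094
theta 0.026 R 0.1293  Ftan(on tool, + = cw) -2.26 Frad -2.04 Fz -2.49
```

View pics/s14.png

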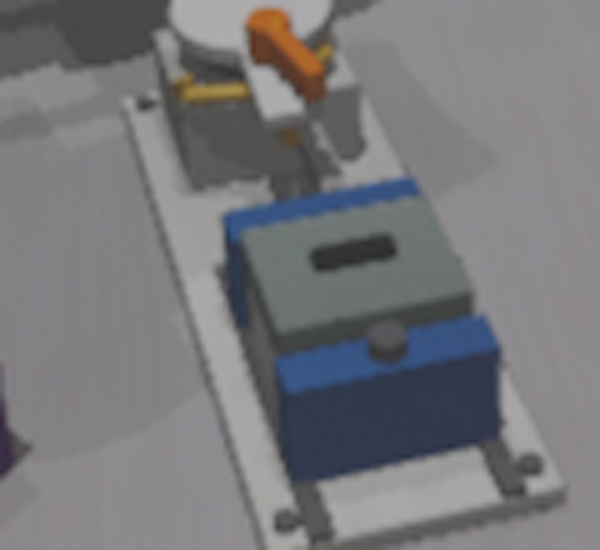

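The carrier looks to be at the stop. From here I'll use small steps, reading the force at the end of each push.

```bash
python3 -m jog '{"linear":[[0,0,0],[0,0,0],[0,0,0],[0,0,0],[0,0.0015,0],[0,0.0015,0],[0,0.0015,0],[-0.0002,0.0015,0],[-0.0002,0.0015,0],[-0.0002,0.0015,0]],"angular":[[-0.3,0.1,0.1],[-0.2,0,0],[0,0,0],[0,0,0],[0,0,0],[0,0,0],[0,0,0],[0,0,0],[0,0,0],[0,0,0]],"fingers":[0,0,0,0,0,0,0,0,0,0]}' 30; python3 -c "
from h import *
rep();th();jaw()
th()"
```

```text
t: 26.55
tool_pos: [0.5077, 0.232, 0.1242]
eef_rot: [-0.002, 0.656, 0.755, -0.003]
contact_force: [-4.8, -2.4, 2.0]
width: 0.0253
t26.55 hol [0.0126 0.2423 0.1242] width 0.025
F hol [-5.12 -1.71  2.05]
rotvec deg in tool to G [-0.46  0.02  0.03]
theta 0.070 R 0.1293  Ftan(on tool, + = cw) -4.99 Frad -2.07 Fz 2.05
blue [342, 221, 12, 34, 241] [ 0.0005 -0.1526  0.06  ]
blue [304, 225, 14, 34, 329] [ 0.0003 -0.041   0.06  ]
lid [316, 222, 29, 35, 825] [-0.0013 -0.0981  0.079 ] (32.869197845458984, 26.419397354125977) 82.87498474121094
theta 0.072 R 0.1293  Ftan(on tool, + = cw) -6.02 Frad -0.99 Fz 1.16
```

```bash
python3 -m jog '{"linear":[[0,0,0],[0,0,0],[0,0,0],[0,0,0],[0,0.0015,0],[-0.0001,0.0015,0],[-0.0002,0.0015,0],[-0.0002,0.0015,0],[-0.0003,0.0015,0],[-0.0003,0.0015,0]],"angular":[[-0.3,0,0],[-0.2,0,0],[0,0,0],[0,0,0],[0,0,0],[0,0,0],[0,0,0],[0,0,0],[0,0,0],[0,0,0]],"fingers":[0,0,0,0,0,0,0,0,0,0]}' 30; python3 -c "
from h import *
rep();th();jaw()
th()"
```

```text
t: 27.43
tool_pos: [0.5136, 0.2323, 0.1242]
eef_rot: [-0.002, 0.656, 0.755, -0.002]
contact_force: [-7.0, -0.1, 3.9]
width: 0.0251
t27.43 hol [0.0185 0.2417 0.1242] width 0.025
F hol [-7.    0.84  3.9 ]
rotvec deg in tool to G [-0.38 -0.    0.03]
theta 0.116 R 0.1293  Ftan(on tool, + = cw) -7.05 Frad 0.03 Fz 3.90
blue [342, 221, 12, 34, 241] [ 0.0005 -0.1526  0.06  ]
blue [304, 225, 14, 34, 331] [ 0.0003 -0.0415  0.06  ]
lid [316, 222, 29, 35, 825] [-0.0013 -0.0981  0.079 ] (32.869197845458984, 26.419397354125977) 82.87498474121094
theta 0.117 R 0.1293  Ftan(on tool, + = cw) -6.58 Frad -1.42 Fz 2.98
```

The lid stopped moving at this step while the jaw advanced 0.5 mm, so clamping began at about θ = 0.07. The target is about 0.165.

```bash
python3 -m jog '{"linear":[[0,0,0],[0,0,0],[0,0,0],[0,0,0],[0,0,0],[-0.0002,0.0015,0],[-0.0002,0.0015,0],[-0.0002,0.0015,0],[-0.0003,0.0015,0],[-0.0003,0.0015,0]],"angular":[[-0.3,0,0],[0,0,0],[0,0,0],[0,0,0],[0,0,0],[0,0,0],[0,0,0],[0,0,0],[0,0,0],[0,0,0]],"fingers":[0,0,0,0,0,0,0,0,0,0]}' 30; python3 -c "
from h import *
rep();th();jaw()
th();jaw()"
```

```text
t: 28.32
tool_pos: [0.5182, 0.2323, 0.1242]
eef_rot: [-0.003, 0.656, 0.755, -0.003]
contact_force: [-9.2, -1.3, 4.8]
width: 0.0252
t28.32 hol [0.023  0.2411 0.1242] width 0.025
F hol [-9.26 -0.02  4.77]
rotvec deg in tool to G [-0.48 -0.04  0.04]
theta 0.151 R 0.1293  Ftan(on tool, + = cw) -9.15 Frad -1.41 Fz 4.77
blue [342, 221, 12, 33, 240] [ 0.0007 -0.1526  0.06  ]
blue [304, 225, 14, 34, 329] [ 0.0003 -0.042   0.06  ]
lid [316, 222, 29, 36, 827] [-0.0021 -0.0979  0.079 ] (33.6431884765625, 26.347074508666992) 82.23483276367188
theta 0.152 R 0.1293  Ftan(on tool, + = cw) -7.78 Frad -0.90 Fz 3.27
blue [342, 221, 12, 34, 241] [ 0.0005 -0.1526  0.06  ]
blue [304, 225, 14, 34, 329] [ 0.0003 -0.042   0.06  ]
lid [316, 222, 29, 35, 826] [-0.0017 -0.0982  0.079 ] (33.30525207519531, 26.36665916442871) 82.40535736083984
```

The force at the grip is now about 8 N, and pad travel since contact is about 1.3 to 1.8 mm, which implies roughly 20 to 26 N of grip. Releasing.

```bash
python3 -m jog '{"linear":[[0,0,0],[0,0,0],[0,0,0],[0,0,0],[0,0,0],[0,0,0],[0,0,0],[0,0,0],[0,0,0],[0,0,0]],"angular":[[0,0,0],[0,0,0],[0,0,0],[0,0,0],[0,0,0],[0,0,0],[0,0,0],[0,0,0],[0,0,0],[0,0,0]],"fingers":[20,50,80,100,100,100,100,100,100,100]}' 30; python3 -c "
from h import *
rep();th();jaw()
c=read_camera('wrist');cv2.imwrite('pics/w15.png',c['pixels'][:,:,::-1])"
```

```text
t: 29.25
tool_pos: [0.5215, 0.2339, 0.1253]
eef_rot: [-0.002, 0.656, 0.754, 0.0]
contact_force: [0.4, -1.0, -0.2]
width: 0.0855
t29.25 hol [0.0265 0.2422 0.1253] width 0.086
F hol [ 0.28 -1.08 -0.16]
rotvec deg in tool to G [-0.1  -0.17  0.02]
theta 0.176 R 0.1309  Ftan(on tool, + = cw) 0.47 Frad -1.01 Fz -0.16
blue [342, 221, 12, 34, 241] [ 0.0005 -0.1526  0.06  ]
blue [304, 225, 14, 34, 330] [ 0.0004 -0.0421  0.06  ]
lid [316, 222, 29, 36, 824] [-0.0024 -0.0981  0.079 ] (33.767826080322266, 26.36665916442871) 82.40535736083984
```

View pics/w15.png

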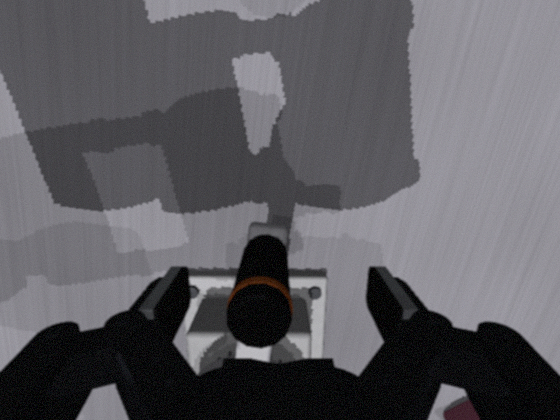

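The fingers are open and clear of the grip at (260,310), and the jaw has held at -42.1 mm. Lifting straight up and away.

```bash
python3 -m jog '{"linear":[[0,0,-0.01],[0,0,-0.02],[0,0,-0.03],[0,0,-0.03],[0,0,-0.03],[0.03,-0.01,-0.01],[0.035,-0.03,0],[0.035,-0.03,0],[0.03,-0.03,0],[0,0,0]],"angular":[[0,0,0],[0,0,0],[0,0,0],[0,0,0],[0,0,0],[0,0,0],[0,0,0],[0,0,0],[0,0,0],[0,0,0]],"fingers":[100,100,100,100,100,100,100,100,100,100]}' 30; python3 -c "
from h import *
rep();c=read_camera('top');cv2.imwrite('pics/t16f.png',c['pixels'][:,:,::-1]);jaw(c,'t16.png')
c=read_camera('side');cv2.imwrite('pics/s16.png',c['pixels'][:,:,::-1])"
```

```text
t: 30.18
tool_pos: [0.4057, 0.3479, 0.2691]
eef_rot: [-0.002, 0.659, 0.752, 0.003]
contact_force: [0.5, -0.3, 0.2]
width: 0.0851
t30.18 hol [-0.0724  0.3711  0.2691] width 0.085
F hol [ 0.41 -0.35  0.17]
rotvec deg in tool to G [ 0.11 -0.34 -0.34]
blue [342, 221, 12, 34, 241] [ 0.0005 -0.1526  0.06  ]
blue [304, 225, 14, 34, 329] [ 0.0003 -0.042   0.06  ]
lid [316, 222, 29, 35, 818] [-0.0008 -0.0981  0.079 ] (32.49709701538086, 26.419397354125977) 82.87498474121094
```

View pics/t16.png

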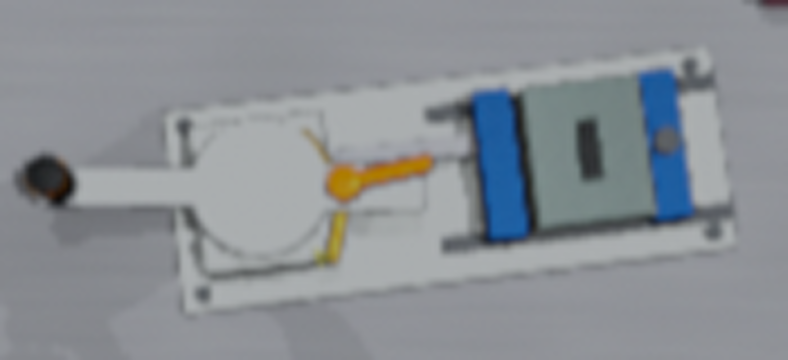

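View pics/s16.png

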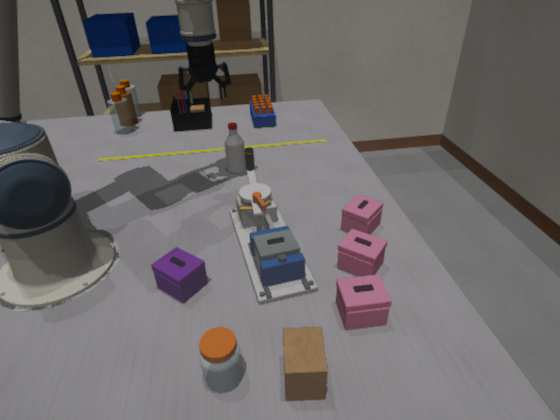

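The final views show the carrier flat between the jaw and the stop, the lever on the closing side, the robot clear and the bystanders where they were.

```bash
python3 -c "
from workcell import *
print(finish_job())"
```

```text
the job is handed in; nothing more can be done
None
```

I flipped the orange lever to its closing side and worked the handle by its grip in four driving swings, the last one slow. That pushed the carrier square against the blue stop and clamped it. I then opened the fingers, lifted the arm clear and handed the job in at about 30 s.

- **Carrier seated:** the lid stopped moving against the stop while the jaw went on about 1 mm by camera.
- **Grip force (estimated):** it should be about 20 to 26 N, inside the 12 to 40 N range. This comes from 1.3 to 1.8 mm of pad travel worked out from the handle angle. The 8 to 9 N I read at the grip points to about the same or slightly more. The clamp force itself could not be measured.
- **After letting go:** the jaw held at -42 mm, the lever was still at close, and the bystanders had not visibly moved.
- **What went less well:**
  - While I was flipping the lever, the handle swung to its -0.6 stop first.
  - One back swing ran into that stop, reading 44 N across the bench and about 53 N in all at the wrist. That load went through the fingers on the grip, well under the 120 N wrist limit. It is above the 40 N limit for the arm or gripper body, which I don't believe touched anything.
- **Disagreement between cameras:** the top and wrist views differed by about 4 mm on where the pivot is. I corrected for this using the arc the grip actually followed.

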